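# Pair the blue-banded camera with the recorder

### The job

Pair the blue-banded camera with the recorder: with the fingertips, press the green button on the recorder all the way down and let it come up again, then do the same with the grey button on top of the camera with the blue band, and withdraw. Press lightly and leave the camera standing where it is: do not lift it, slide it or tip it. Do not touch the other two cameras or press any other button, and leave everything else on the bench where it stands.

Things in the scene. Friction and masses are not known exactly. Their poses are not given: they have to be found in the camera images.
- recorder: the recorder, a dark flat box 120 (x) x 220 (y) x 45 mm, fixed to the bench; origin: centre of its underside, x away from its front, z up. Three push buttons stand in a row on its top, 15 mm behind the middle: green at y = +70 mm, red at y = 0, yellow at y = -70 mm
- pair_button (a joint): green pairing button on the recorder; 28 mm diameter cap in a black collar of 44 mm diameter. Joint value: how far it is pressed, 0 = up, 0.006 m = fully down; it springs back when released; it begins to move at about 1.5 N and is fully down at 5 N
- pair_button_top (a point): centre of the top face of the green button; moves down with it; its z axis points up; with the button up it is 67 mm above the bench; the cap stands 10 mm proud of its collar
- reset_button (a joint): red reset button on the recorder, to be left alone; 28 mm diameter cap in a black collar of 44 mm diameter. Joint value: how far it is pressed, 0 = up, 0.006 m = fully down; it springs back when released; it begins to move at about 1.5 N and is fully down at 5 N
- light_button (a joint): yellow button on the recorder, to be left alone; 28 mm diameter cap in a black collar of 44 mm diameter. Joint value: how far it is pressed, 0 = up, 0.006 m = fully down; it springs back when released; it begins to move at about 1.5 N and is fully down at 5 N
- cam_blue: one of three alike cameras, loose on the bench, 0.7 kg: a box housing 76 (x) x 60 (y) x 55 mm on a short neck and a round foot of 84 mm diameter; the housing's top is 85 mm above the bench; a short black lens barrel points along its own -x. A broad blue band goes round the housing, over its top too. Origin: centre of the foot's underside, z up. A round grey push button stands on its top
- cam_blue_button (a joint): grey button on top of the blue-banded camera; 28 mm diameter cap in a black collar of 44 mm diameter. Joint value: how far it is pressed, 0 = up, 0.006 m = fully down; it springs back when released; it begins to move at about 1.5 N and is fully down at 5 N
- cam_blue_button_top (a point): centre of the top face of the blue-banded camera's button; moves down with it; its z axis points up; with the button up it is 107.5 mm above the bench; the cap stands 10 mm proud of its collar; 4 mm behind (+x of) the camera's origin
- cam_white: one of three alike cameras, loose on the bench, 0.7 kg: a box housing 76 (x) x 60 (y) x 55 mm on a short neck and a round foot of 84 mm diameter; the housing's top is 85 mm above the bench; a short black lens barrel points along its own -x. A broad white band goes round the housing, over its top too. Origin: centre of the foot's underside, z up. A round grey push button stands on its top
- cam_white_button (a joint): grey button on top of the white-banded camera, to be left alone; 28 mm diameter cap in a black collar of 44 mm diameter. Joint value: how far it is pressed, 0 = up, 0.006 m = fully down; it springs back when released; it begins to move at about 1.5 N and is fully down at 5 N
- cam_orange: one of three alike cameras, loose on the bench, 0.7 kg: a box housing 76 (x) x 60 (y) x 55 mm on a short neck and a round foot of 84 mm diameter; the housing's top is 85 mm above the bench; a short black lens barrel points along its own -x. A broad orange band goes round the housing, over its top too. Origin: centre of the foot's underside, z up. A round grey push button stands on its top
- cam_orange_button (a joint): grey button on top of the orange-banded camera, to be left alone; 28 mm diameter cap in a black collar of 44 mm diameter. Joint value: how far it is pressed, 0 = up, 0.006 m = fully down; it springs back when released; it begins to move at about 1.5 N and is fully down at 5 N
- screwdriver: loose screwdriver lying on the bench, about 200 mm long along its x, origin at the underside of its middle; bystander
- mug: white mug, 76 mm across and 90 mm high, handle at its +y, origin at the centre of its underside; bystander
- tape: roll of tan tape lying flat, 90 mm across, 25 mm high, origin at the centre of its underside; bystander
- spray: amber bottle, 56 mm across and 140 mm high, origin at the centre of its underside; bystander
- adapter: black power adapter, 85 (x) x 50 (y) x 32 mm, origin at the centre of its underside; bystander
Things that resemble listed ones, but are neither listed nor needed, are in the scene too. Leave any turquoise or yellow look-alike of the cam_blue alone. What is shaped like the cam_white but brown or yellow is not meant.

How it is judged (in metres and radians):
On the way, in this order (a step that is already met when the one before it is completed fails the run):
1. the green button on the recorder is pressed down (at least 4.5 of 6 mm) by the fingers (value of joint pair_button above 0.0045 m and contact force between the fingers and recorder above 1 N), for 0.05 s.
2. the green button has come up again (value of joint pair_button below 0.0015 m), for 0.05 s.
3. then the button on top of the blue-banded camera is pressed down (at least 4.5 of 6 mm) by the fingers (value of joint cam_blue_button above 0.0045 m and contact force between the fingers and cam_blue above 1 N), for 0.05 s.
At the end, for the whole second after the job is handed in: all buttons are up again (within 1.5 mm); the blue-banded camera stands upright and at rest within 20 mm of where it began; the other cameras are within 10 mm and the bystanders within 20 mm of where they began, upright (distance of each of cam_blue, screwdriver, mug, tape, spray, adapter from where it was at the start of the episode below 0.02 m and angle between each of cam_blue, cam_white, cam_orange, mug, spray's own z axis and vertical below 0.1 rad and linear speed of cam_blue below 0.02 m/s and distance of each of cam_white, cam_orange from where it was at the start of the episode below 0.01 m and value of joint each of pair_button, cam_blue_button, reset_button, light_button, cam_white_button, cam_orange_button below 0.0015 m); the robot touches nothing.
It fails at once if the red or yellow button on the recorder, or the button of another camera, is pressed (more than 1.5 mm) (value of joint any of reset_button, light_button, cam_white_button, cam_orange_button above 0.0015 m).
It fails at once if another camera is touched by the robot or moved by more than 10 mm (contact force between any of the fingers, the arm and cam_white above 0.5 N or contact force between any of the fingers, the arm and cam_orange above 0.5 N or distance of any of cam_white, cam_orange from where it was at the start of the episode above 0.01 m).
It fails at once if the blue-banded camera is lifted, slid by more than 20 mm or tipped by more than 0.2 rad (height (world z) of cam_blue above 0.008 m or distance of cam_blue from where it was at the start of the episode above 0.02 m or angle between cam_blue's own z axis and vertical above 0.2 rad).
It fails at once if the recorder or the blue-banded camera is pressed with more than 25 N (contact force between any of the fingers, the arm and recorder above 25 N or contact force between any of the fingers, the arm and cam_blue above 25 N).
It fails at once if a bystander is moved by more than 20 mm (distance of any of screwdriver, mug, tape, spray, adapter from where it was at the start of the episode above 0.02 m).
It also fails if it takes over 40 s, if anything falls off the work surface, if the arm or the gripper's body presses on something with over 40 N, if the wrist force passes 120 N, or if a joint passes its speed limit or range.

### The arm

A 7-joint arm with a two-finger parallel gripper is mounted at the origin on the work surface. World frame = base frame: x ahead of the robot, y to its left, z up, the work surface at z = 0. Lengths are in mm, angles in rad, forces in N, time in s.
With the tool pointing down it reaches from about 350 to 900 mm from the base axis. Payload 7.2 kg.
Tool frame: the origin (TCP) lies midway between the tips of the shut fingers; the grasp point (between the pads) lies 19 mm behind it (pinch_z is the distance from the TCP to the grasp point, in mm); z points along the fingers, y is the line along which they close (so a half turn about z gives the same grasp; the last joint's range is limited). The gripper opens to 88 mm and grips with 3 to 60 N. Pads are 20 mm wide; open, the fingers measure 115 mm over their backs; the gripper's body (75 mm by 178 mm) begins 61 mm behind the grasp point.
Start: joints at [1.074, 0.411, -0.013, 1.596, 0.006, 1.134, -0.082], TCP at [259.852, -568.425, 199.453] pointing down, gripper open.
Joint ranges: [-2.95, 2.95], [-0.29, 1.99], [-1.47, 1.44], [0.14, 2.54], [-1.03, 4.17], [0.13, 1.85], [-2.86, 2.86]. Speed limits (rad/s): [2.39, 2.39, 3.01, 3.01, 3.14, 3.14, 3.14].

### API

Orientations are given as a unit quaternion [w, x, y, z].
In Python, from plant import * gives the robot as it stands.
- The arm moves only by the tool send_rows, never from a script. Its argument "commands" is a list of rows, each a list of 2 entries, a list of its own where there are three numbers: the shift along the world's x, y, z in m, then the turn, a rotation vector about the world's x, y, z in degrees. In form: [[[tx, ty, tz], [rx, ry, rz]], ...]. A call has 1 to 10 rows; each row is the pose to reach, as a shift and turn from the pose commanded when the call began; what a row does not reach only later rows make up. A row lasts 1/10 s, in which the tool goes at most 50 mm and 8.59 degrees, less where a joint would pass 70% of its speed; a pose out of reach is approached as far as the arm can. A call with a gripper value outside its range is refused whole. "fingers" is the closure, from -1 (fully open) to 1 (shut), set as the call begins (left out, the last holds). The fingers move at their own pace and stop on an object; "squeeze" is the grip in N (left out, the last holds). Time passes only in rows, so rows that repeat a pose let the fingers close. It gives the time, the measured TCP pose, the force, the opening and the grip force at its end, in the units of the state.
- sense(): the state, without advancing time (a new reading comes with each control period).
- get_image(name): name is "side" or "top"; returns a dict with "frame" (384x512x3 uint8, red, green, blue), "K" (3x3 intrinsics, pixels), "extrinsics" (4x4, takes a point from camera to world coordinates). Camera axes: x right, y up, looking along -z (the intrinsics and any distortion apply to the point x, -y, -z); pixel columns grow to the right and rows downward; lengths in mm; the calibration is good to about 2 mm. A picture is of the moment at which its call begins. There is no depth.
- hand_in(): hands the job in; it is judged then, once.
The state is a dict: "t": time; "qpos": joint angles; "qvel": joint speeds; "joint_torque": joint torques, N m; "tcp_pos": TCP position; "tcp_rot": TCP orientation; "wrist_force": force on the tool from outside, world axes, zero at the start; "moment": the same for the moment, N m; "opening": finger opening in mm; "grip_force": force on a finger pad.
Only numpy, scipy, OpenCV 4.12 (cv2) and the standard library are available. Lean on these libraries where they do the work, as an engineer would, in place of code of your own. Each camera call takes 0.05 s, during which the arm holds its last target. There are 200 camera calls.

## Working session

There is one attempt and no reset: what is moved stays moved. The work goes in short steps, Python scripts to look and compute and a tool call to move; the robot and the scene stay as the last step left them, time stands still between calls to the robot, and variables do not carry over. Pictures are saved under pics/ and viewed, at most 10 in all, crops included, and the job is handed in when it is done.

Besides the shell and the picture viewer there is one more tool, called after "Emit:" as name(argument=value, ...), one argument or row to a line, values as JSON. send_rows: Moves the arm, as the interface text tells. Its arguments: {"type":"object","properties":{"commands":{"type":"array"},"fingers":{"type":"number"},"squeeze":{"type":"number"}},"required":["commands"]}

```bash
mkdir -p pics; cat > h.py <<'E'
from plant import *
import numpy as np, cv2
def grab(n,name):
    d=get_image(n); cv2.imwrite(f'pics/{name}.png',d['frame'][...,::-1]); np.savez(f'pics/{name}.npz',f=d['frame'],K=d['K'],E=d['extrinsics']); return d
def load(name): return np.load(f'pics/{name}.npz')
def ray(d,u,v):
    K,E=(d['K'],d['E']); p=np.linalg.inv(K)@[u,v,1]; r=E[:3,:3]@[p[0],-p[1],-p[2]]; return E[:3,3],r
def onz(d,u,v,z):
    o,r=ray(d,u,v); return o+r*(z-o[2])/r[2]
def proj(d,P):
    E=d['E'];c=E[:3,:3].T@(np.array(P)-E[:3,3]);q=d['K']@[c[0],-c[1],-c[2]];return q[:2]/q[2]
E
python3 - <<'E'
from h import *
for n in('top','side'):
    d=grab(n,n+'0'); print(d['K'],d['extrinsics'], [k for k in d])
print(sense())
E
```

```text
[[408.9927916   0.        264.2681691]
 [  0.        408.9927916 191.874004 ]
 [  0.          0.          1.       ]] [[-1.56412387e-02  9.97343083e-01 -7.11486168e-02  5.12628285e+02]
 [-9.99708785e-01 -1.69067376e-02 -1.72193656e-02 -1.91881245e+01]
 [-1.83765061e-02  7.08585650e-02  9.97317085e-01  1.13953087e+03]
 [ 0.00000000e+00  0.00000000e+00  0.00000000e+00  1.00000000e+00]] ['frame', 'K', 'extrinsics']
[[412.91695144   0.         258.35006804]
 [  0.         412.91695144 193.29721359]
 [  0.           0.           1.        ]] [[-9.42196388e-01  2.25478315e-01 -2.47841674e-01  2.55031748e+02]
 [-3.35039663e-01 -6.25633034e-01  7.04508148e-01  9.22776448e+02]
 [ 3.79337152e-03  7.46821823e-01  6.65013364e-01  9.69415297e+02]
 [ 0.00000000e+00  0.00000000e+00  0.00000000e+00  1.00000000e+00]] ['frame', 'K', 'extrinsics']
{'t': 0.1, 'qpos': array([ 1.07378765,  0.41186039, -0.01271712,  1.59694472,  0.00561874,
        1.1343134 , -0.08220426]), 'qvel': array([-0.00040591, -0.00131154,  0.00037355, -0.00118468, -0.00227912,
       -0.0001414 ,  0.00059686]), 'joint_torque': array([ 2.74008125e-03, -5.89098144e+01,  6.44073989e-01, -2.91708684e+01,
       -5.36674680e-02,  1.45316427e-02,  6.04683783e-05]), 'tcp_pos': array([ 259.62219836, -567.98483242,  198.67435866]), 'tcp_rot': array([-7.12867863e-04,  9.77099577e-01,  2.12781253e-01, -2.16662155e-04]), 'wrist_force': array([0.0077363 , 0.14283051, 0.72380473]), 'moment': array([ 0.04945364, -0.01940199, -0.0243786 ]), 'grip_force': 0.0, 'opening': 87.47030365002455}
```

View pics/top0.png

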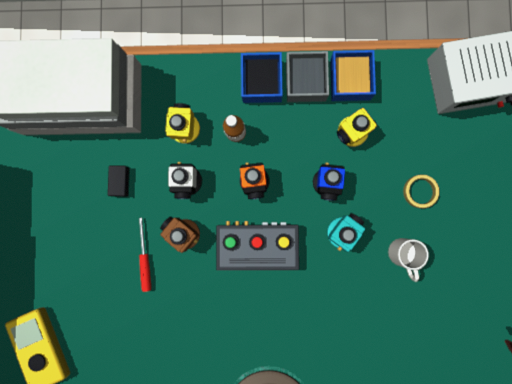

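View pics/side0.png

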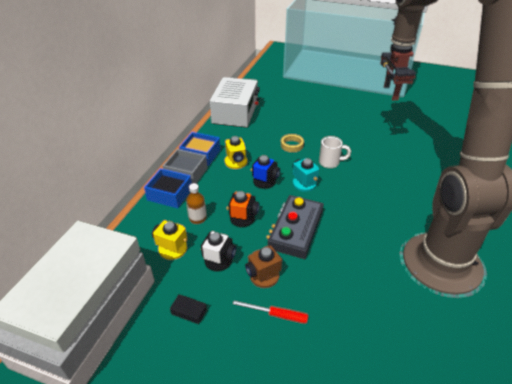

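Top view: the recorder has green at (230,242), red at (257,242) and yellow at (284,242). Camera-shaped things are blue (331,179), orange (253,179), white (182,179), turquoise (347,234), yellow (357,127) and (180,122), and brown (180,234). The choice is the dark-blue one at (331,179), at (264,171) in the side view.

```bash
python3 - <<'E'
from h import *
t,s=load('top0'),load('side0')
def cen(m,box):
    k=np.zeros_like(m);x0,y0,x1,y1=box;k[y0:y1,x0:x1]=m[y0:y1,x0:x1]
    n,l,st,c=cv2.connectedComponentsWithStats(k);i=1+st[1:,4].argmax();return c[i],st[i]
def green(f):
    h=cv2.cvtColor(f,cv2.COLOR_RGB2HSV);return cv2.inRange(h,(45,120,110),(80,255,255))
def grey(f):
    h=cv2.cvtColor(f,cv2.COLOR_RGB2HSV);return cv2.inRange(h,(0,0,80),(179,70,200))
def tri(a,b):
    (o,r),(p,q)=ray(t,*a),ray(s,*b);x=np.linalg.lstsq(np.c_[r,-q],p-o,rcond=None)[0];A=o+r*x[0];B=p+q*x[1];return (A+B)/2,np.linalg.norm(A-B)
for nm,fn,bt,bs,z in(('green',green,(218,230,244,255),(275,222,298,242),67),('blue',grey,(320,165,346,190),(252,152,276,170),107.5)):
    a,sa=cen(fn(t['f']),bt);b,sb=cen(fn(s['f']),bs)
    print(nm,a,sa,b,sb,onz(t,*a,z),onz(s,*b,z),tri(a,b))
for nm,u,v,z in(('red',257,242,67),('yel',284,242,67),('orange',254,176,107),('turq',347,236,107),('white',179,176,107)):print(nm,onz(t,u,v,z).round())
a=cv2.resize(t['f'][150:270,200:370],None,fx=3,fy=3,interpolation=2);b=cv2.resize(s['f'][140:260,220:340],(360,360),interpolation=2)
cv2.imwrite('pics/crop.png',cv2.resize(np.hstack([a,b]),(796,328))[...,::-1])
E
```

```text
green [229.68888889 242.03333333] [225 237  11  11  90] [285.57142857 230.55555556] [281 227  10   8  63] [459.40585209  91.66363809  67.        ] [458.87458249  96.78841116  67.        ] (array([459.56554774,  92.26782253,  62.18738421]), np.float64(0.824956317080856))
blue [332.73529412 176.29411765] [327 171  12  12 102] [263.375      158.22916667] [259 155  10   7  48] [ 622.81666335 -175.15753636  107.5       ] [ 621.15945934 -168.64824356  107.5       ] (array([ 623.52801248, -176.00845522,  101.70234082]), np.float64(0.19110715211428464))
red [458.  20.  67.]
yel [457. -50.  67.]
orange [627.  24. 107.]
turq [ 472. -207.  107.]
white [631. 215. 107.]
```

View pics/crop.png

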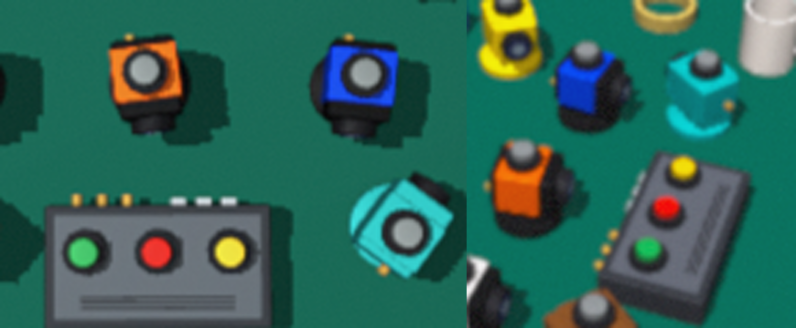

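The crop confirms the target: dark-blue band with a grey button, distinct from the turquoise one. Green is at about (459,92,67) and the blue-banded camera's button at about (623,-174,107.5). The spacing from red and yellow (70 mm) agrees.

Emit:
send_rows(
  commands=[
    [[0.012,0.04,0],[0,0,0]],
    [[0.025,0.08,0],[0,0,0]],
    [[0.037,0.12,0],[0,0,0]],
    [[0.05,0.16,0],[0,0,0]],
    [[0.062,0.2,0],[0,0,0]],
    [[0.075,0.24,0],[0,0,0]],
    [[0.087,0.28,0],[0,0,0]],
    [[0.1,0.32,0],[0,0,0]],
    [[0.1,0.33,0],[0,0,0]],
    [[0.1,0.33,0],[0,0,0]],
  ],
  fingers=1,
  squeeze=10,
)

```text
t: 1.1
tcp_pos: [359.9, -237.2, 199.5]
tcp_rot: [0.0, 0.977, 0.214, -0.0]
wrist_force: [0.0, -0.4, 0.7]
opening: 11.7
grip_force: 0.0
```

Emit:
send_rows(
  commands=[
    [[0.012,0.04,0],[0,0,0]],
    [[0.025,0.08,0],[0,0,0]],
    [[0.037,0.12,0],[0,0,0]],
    [[0.05,0.16,0],[0,0,0]],
    [[0.062,0.2,0],[0,0,0]],
    [[0.075,0.24,0],[0,0,0]],
    [[0.087,0.28,0],[0,0,0]],
    [[0.1,0.32,0],[0,0,0]],
    [[0.1,0.33,0],[0,0,0]],
    [[0.1,0.33,0],[0,0,0]],
  ],
)

```text
t: 2.1
tcp_pos: [460.2, 91.6, 199.0]
tcp_rot: [-0.0, 0.977, 0.213, -0.0]
wrist_force: [-0.2, -1.1, -0.3]
opening: 0.2
grip_force: 0.0
```

Emit:
send_rows(
  commands=[
    [[0,0,-0.03],[0,0,0]],
    [[0,0,-0.06],[0,0,0]],
    [[0,0,-0.09],[0,0,0]],
    [[0,0,-0.115],[0,0,0]],
    [[0,0,-0.12],[0,0,0]],
    [[0,0,-0.12],[0,0,0]],
  ],
)

```text
t: 2.7
tcp_pos: [459.5, 89.5, 79.0]
tcp_rot: [0.0, 0.977, 0.212, -0.001]
wrist_force: [1.1, -0.0, 0.3]
opening: 0.6
grip_force: 0.0
```

```bash
python3 - <<'E'
from h import *
d=grab('side','s1');t=grab('top','t1')
a=cv2.resize(d['frame'][180:270,240:340],(400,360),interpolation=2);b=cv2.resize(t['frame'][195:285,180:280],(400,360),interpolation=2)
cv2.imwrite('pics/c1.png',np.hstack([a,b])[...,::-1]); s=sense();print(s['tcp_pos'],s['wrist_force'])
E
```

```text
[460.69790279  90.68574894  80.47419075] [0.19584493 0.72761952 0.1502551 ]
```

View pics/c1.png

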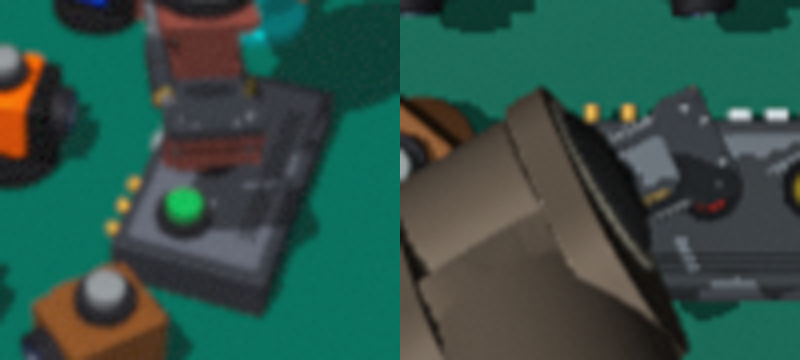

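The side crop (left) doesn't clearly show the fingertips over green at (286,231), so I'll project the TCP and view a wider picture before going down.

```bash
python3 - <<'E'
from h import *
d,t=load('s1'),load('t1')
print([proj(d,(460,91,z)).round(1) for z in(67,80,160,250)],[proj(t,(460,91,z)).round(1) for z in(67,80,160,250)])
f=d['f'].copy()[60:260,190:400]; f=cv2.resize(f,None,fx=3.0,fy=3.0,interpolation=2)
for z in(67,80,160,250):
    p=(proj(d,(460,91,z))-[190,60])*3; cv2.circle(f,tuple(int(v) for v in p),3,(255,0,255),1)
f=cv2.convertScaleAbs(f,alpha=1.3,beta=15)
cv2.imwrite('pics/c2.png',f[:599,:,::-1])
E
```

```text
[array([285.8, 229.1]), array([286. , 226.1]), array([287.3, 206.6]), array([289. , 182.4])] [array([229.9, 241.8]), array([229.4, 242.1]), array([226. , 243.8]), array([221.3, 246.1])]
```

View pics/c2.png

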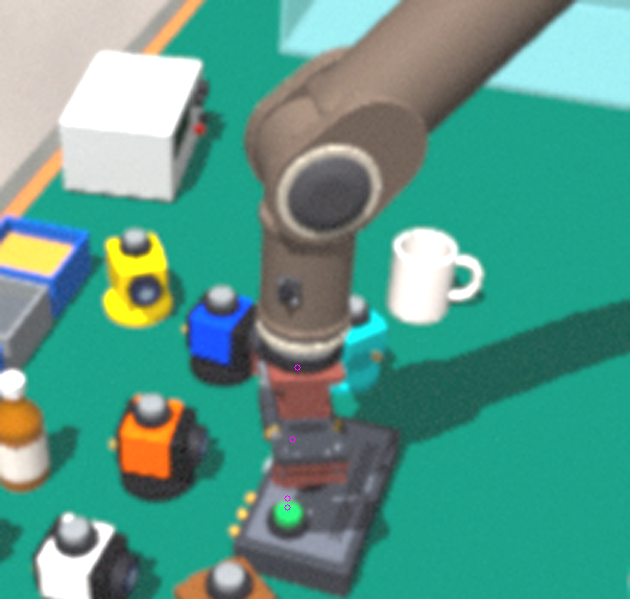

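```bash
python3 - <<'E'
from h import *
out=[]
R=np.array([[.909,.416,0],[.416,-.909,0],[0,0,-1]]);c=np.array([460,91,80.])
P=[(0,0,0)]+[(x,y,z) for z in(0,-80) for x in(-10,10) for y in(-13,13)]+[(x,y,-80) for x in(-37,37) for y in(-89,89)]
col=[(255,255,0)]+[(255,0,255)]*8+[(0,255,255)]*4
for n,(u0,v0,w,h) in(('s1',(262,175,65,75)),('t1',(200,200,65,75))):
    d=load(n);f=cv2.resize(d['f'][v0:v0+h,u0:u0+w],(390,450),interpolation=cv2.INTER_CUBIC);f=cv2.convertScaleAbs(f,alpha=1.5,beta=20)
    for p,k in zip(P,col):
        q=(proj(d,c+R@np.array(p))-[u0,v0]+.5)*6;cv2.circle(f,tuple(int(a) for a in q),3,k,1)
    out.append(f)
cv2.imwrite('pics/c3.png',np.hstack(out)[...,::-1])
E
```

```text
(no output)
```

View pics/c3.png

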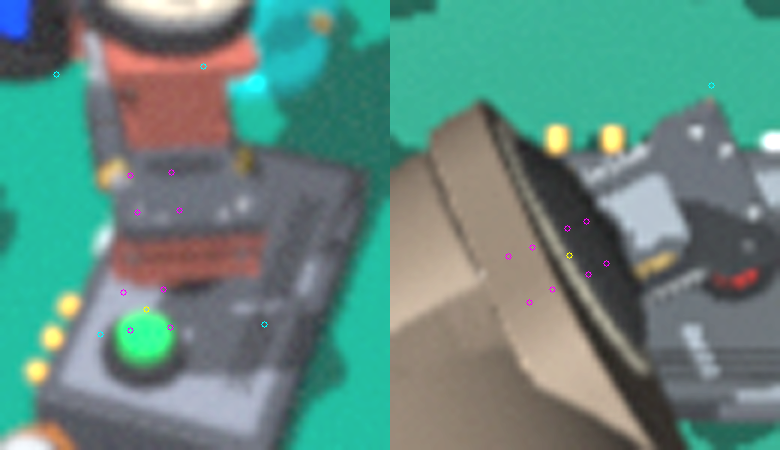

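The tool's wide body runs toward the side camera and hides the fingertips. I'll raise it, turn it about 65° so the fingers lie across the view, and check.

Emit:
send_rows(
  commands=[
    [[0,0,0.03],[0,0,0]],
    [[0,0,0.06],[0,0,8]],
    [[0,0,0.06],[0,0,16]],
    [[0,0,0.06],[0,0,24]],
    [[0,0,0.06],[0,0,32]],
    [[0,0,0.06],[0,0,40]],
    [[0,0,0.06],[0,0,48]],
    [[0,0,0.06],[0,0,56]],
    [[0,0,0.06],[0,0,64]],
    [[0,0,0.06],[0,0,65]],
  ],
)

```text
t: 3.8
tcp_pos: [460.6, 91.2, 140.8]
tcp_rot: [0.001, 0.709, 0.705, 0.001]
wrist_force: [-0.6, -1.0, -0.1]
opening: 0.8
grip_force: 0.0
```

```bash
python3 - <<'E'
from h import *
from scipy.spatial.transform import Rotation as Ro
s=sense();print(s['tcp_pos'],s['tcp_rot'],s['qpos'].round(2),s['opening'])
q=s['tcp_rot'];R=Ro.from_quat([*q[1:],q[0]]).as_matrix();c=s['tcp_pos'];print(R.round(2))
P=[(0,0,0)]+[(x,y,z) for z in(0,-80) for x in(-10,10) for y in(-13,13)]+[(x,y,-80) for x in(-37,37) for y in(-89,89)]
col=[(255,255,0)]+[(255,0,255)]*8+[(0,255,255)]*4
grab('side','s2');grab('top','t2');out=[]
for n,(u0,v0,w,h) in(('s2',(240,125,100,120)),('t2',(190,180,100,120))):
    d=load(n);f=cv2.resize(d['f'][v0:v0+h,u0:u0+w],(400,480),interpolation=cv2.INTER_CUBIC);f=cv2.convertScaleAbs(f,alpha=1.5,beta=20)
    for p,k in zip(P,col):
        q=(proj(d,c+R@np.array(p))-[u0,v0]+.5)*4;cv2.circle(f,tuple(int(a) for a in q),3,k,1)
    out.append(f)
cv2.imwrite('pics/c4.png',np.hstack(out)[...,::-1])
E
```

```text
[460.58949027  91.21793841 140.75691576] [8.71101246e-04 7.09049319e-01 7.05158036e-01 6.69179933e-04] [ 0.34  0.3  -0.76  1.99  0.26  0.94 -0.55] 0.834919150063142
[[ 0.01  1.    0.  ]
 [ 1.   -0.01 -0.  ]
 [-0.    0.   -1.  ]]
```

View pics/c4.png

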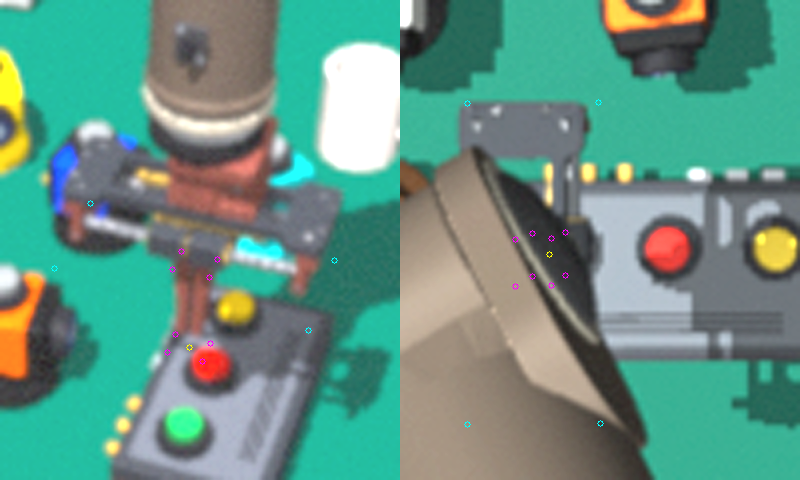

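The view now shows shut fingertips at the TCP, side crop (192,337), near the projected (190,347). Pressing now.

Emit:
send_rows(
  commands=[
    [[0,0.002,-0.03],[0,0,0]],
    [[0,0.002,-0.055],[0,0,0]],
    [[0,0.002,-0.065],[0,0,0]],
    [[0,0.002,-0.068],[0,0,0]],
    [[0,0.002,-0.07],[0,0,0]],
    [[0,0.002,-0.072],[0,0,0]],
    [[0,0.002,-0.074],[0,0,0]],
    [[0,0.002,-0.074],[0,0,0]],
  ],
)

```text
t: 4.7
tcp_pos: [460.1, 93.5, 65.7]
tcp_rot: [0.0, 0.71, 0.704, 0.0]
wrist_force: [-0.3, 0.7, 0.5]
opening: 0.2
grip_force: 0.0
```

Emit:
send_rows(
  commands=[
    [[0,0,-0.001],[0,0,0]],
    [[0,0,-0.002],[0,0,0]],
    [[0,0,-0.003],[0,0,0]],
    [[0,0,-0.003],[0,0,0]],
  ],
)

```text
t: 5.1
tcp_pos: [459.8, 93.5, 62.3]
tcp_rot: [-0.0, 0.71, 0.704, -0.0]
wrist_force: [0.5, -0.3, 0.4]
opening: 0.6
grip_force: 0.0
```

No force at 62 mm, so I'll look before going lower.

```bash
python3 - <<'E'
from h import *
W=[sense()['wrist_force'] for _ in range(3)];print(W)
grab('side','s3');grab('top','t3');out=[]
for n,(u0,v0,w,h) in(('s3',(255,180,65,75)),('t3',(210,205,65,75))):
    d=load(n);f=cv2.resize(d['f'][v0:v0+h,u0:u0+w],(390,450),interpolation=cv2.INTER_CUBIC);f=cv2.convertScaleAbs(f,alpha=1.5,beta=20)
    q=(proj(d,(460,93.5,62))-[u0,v0]+.5)*6;cv2.circle(f,tuple(int(a) for a in q),3,(255,0,255),1);out.append(f)
cv2.imwrite('pics/c5.png',np.hstack(out)[...,::-1])
E
```

```text
[array([ 0.50194158, -0.33743767,  0.42825165]), array([ 0.50194158, -0.33743767,  0.42825165]), array([ 0.50194158, -0.33743767,  0.42825165])]
```

View pics/c5.png

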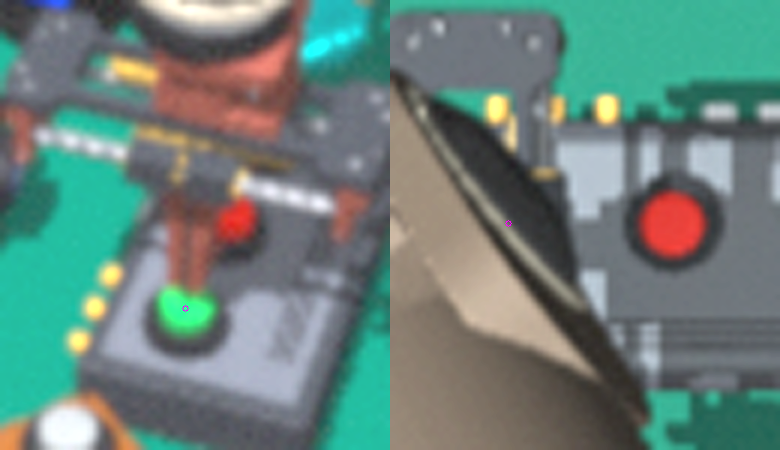

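Side crop: the tips end at (187,292) and the green cap's centre is about (187,310). The tips still hang a few mm above the cap or slightly behind it. I'll nudge +y 4 mm and continue down in small steps.

Emit:
send_rows(
  commands=[
    [[0,0.002,0],[0,0,0]],
    [[0,0.004,0],[0,0,0]],
    [[0,0.004,-0.001],[0,0,0]],
    [[0,0.004,-0.002],[0,0,0]],
    [[0,0.004,-0.003],[0,0,0]],
    [[0,0.004,-0.003],[0,0,0]],
  ],
)

```text
t: 5.8
tcp_pos: [459.7, 97.5, 59.3]
tcp_rot: [-0.0, 0.71, 0.704, -0.0]
wrist_force: [0.3, 0.1, -0.5]
opening: 0.4
grip_force: 0.0
```

Emit:
send_rows(
  commands=[
    [[0,0,-0.001],[0,0,0]],
    [[0,0,-0.002],[0,0,0]],
    [[0,0,-0.003],[0,0,0]],
    [[0,0,-0.003],[0,0,0]],
  ],
)

```text
t: 6.2
tcp_pos: [459.8, 97.5, 56.3]
tcp_rot: [-0.0, 0.71, 0.704, -0.0]
wrist_force: [0.8, -0.2, -0.1]
opening: 0.8
grip_force: 0.0
```

```bash
python3 - <<'E'
from h import *
grab('side','s4')
for n in('side0','s1','s3','s4'):
    f=load(n)['f'][215:250,270:300];m=cv2.inRange(cv2.cvtColor(f,cv2.COLOR_RGB2HSV),(45,130,100),(78,255,255));ys,xs=np.nonzero(m);k=(xs>8)&(xs<24);print(n,m.sum()//255,xs.min(),xs.max(),ys.min(),ys.max())
f=cv2.convertScaleAbs(cv2.resize(load('s4')['f'][195:245,260:320],(600,500),interpolation=2),alpha=1.6,beta=20);cv2.imwrite('pics/c6.png',f[...,::-1])
print(sense()['joint_torque'].round(2))
E
```

```text
side0 66 11 20 12 20
s1 67 4 20 8 20
s3 55 11 20 13 20
s4 29 12 19 16 20
[-0.000e+00 -4.534e+01 -6.800e+00 -2.064e+01 -2.000e-02 -4.000e-02
 -1.000e-02]
```

View pics/c6.png

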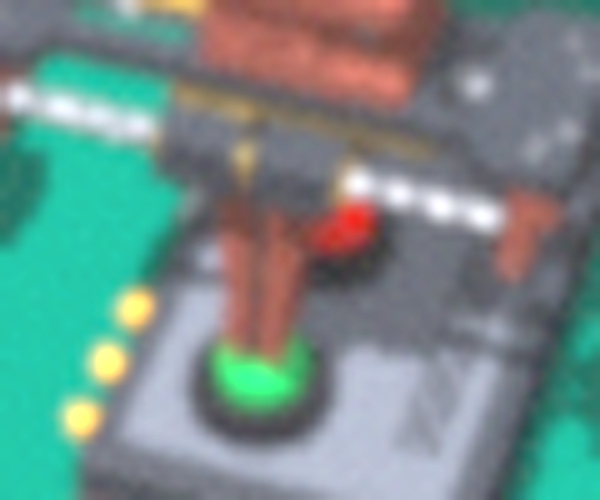

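The tips are now over the cap (side crop: tips (262,360), cap (258,375)), and the red button is clear. Continuing down in 1 mm steps.

Emit:
send_rows(
  commands=[
    [[0,0,-0.001],[0,0,0]],
    [[0,0,-0.002],[0,0,0]],
    [[0,0,-0.003],[0,0,0]],
    [[0,0,-0.003],[0,0,0]],
  ],
)

```text
t: 6.65
tcp_pos: [459.8, 97.5, 53.3]
tcp_rot: [-0.0, 0.71, 0.704, -0.0]
wrist_force: [0.3, -0.9, -0.0]
opening: 0.3
grip_force: 0.0
```

Emit:
send_rows(
  commands=[
    [[0,0,-0.001],[0,0,0]],
    [[0,0,-0.002],[0,0,0]],
    [[0,0,-0.002],[0,0,0]],
  ],
)

```text
t: 6.95
tcp_pos: [459.8, 97.5, 51.3]
tcp_rot: [-0.0, 0.71, 0.704, -0.0]
wrist_force: [-0.7, -0.5, -1.2]
opening: 0.7
grip_force: 0.0
```

```bash
python3 - <<'E'
from h import *
grab('side','s5');print(sense()['wrist_force'],sense()['joint_torque'].round(2))
for n in('s3','s4','s5'):
    f=load(n)['f'][205:245,270:300];h=cv2.cvtColor(f,cv2.COLOR_RGB2HSV);m=cv2.inRange(h,(45,130,100),(78,255,255))
    r=cv2.inRange(h,(0,70,60),(12,170,200))  # finger brown
    print(n);[print(i+205,''.join('G' if m[i,j] else 'f' if r[i,j] else '.' for j in range(30)), f[i,15]) for i in range(10,32)]
E
```

```text
[-0.02469098  0.23057962  0.49941705] [-0.000e+00 -4.568e+01 -6.850e+00 -2.035e+01 -2.000e-02 -5.000e-02
 -1.000e-02]
s3
215 .............ff...f.ff.....f.. [57 37 29]
216 .............fff..fff......... [64 36 33]
217 .............ffffffff......... [78 45 39]
218 ..............fffffff......... [83 49 43]
219 ..............fffffff.....f... [84 48 43]
220 .............ffffffffff....... [80 45 43]
221 .............ffffffff......... [82 50 44]
222 .............ffffffff......... [83 53 47]
223 .............fffffff.......... [77 45 41]
224 .............fffffff.......... [78 50 47]
225 .............fffffff.......... [76 48 44]
226 .............ffffff........... [74 51 45]
227 ................fff........... [69 68 49]
228 ............GGG............... [ 55 103  57]
229 ...........GGGGGGGG........... [ 33 142  70]
230 ...........GGGGGGGGGG......... [ 26 173  83]
231 ...........GGGGGGGGGG......... [ 21 189  89]
232 ............GGGGGGGGG......... [ 19 189  89]
233 ............GGGGGGGG.......... [ 28 173  84]
234 .............GGGGGG........... [ 27 134  66]
235 ................G............. [32
[... 1407 characters left out ...]
]
222 ............ffffffff.......... [74 45 40]
223 ............ffffffff.......... [76 47 47]
224 .............fffffff.......... [75 47 44]
225 .............fffffff.......... [73 47 44]
226 .............fffffff.......... [71 42 41]
227 .............fffffff.......... [74 47 43]
228 ............fffffff........... [75 45 42]
229 .............fffff............ [74 45 44]
230 ...............fff............ [76 55 45]
231 .............................. [67 90 53]
232 ............GGGG.............. [ 53 137  69]
233 ............GGGGGGG........... [ 31 156  75]
234 .............GGGGGG........... [ 31 135  68]
235 .............................. [33 99 54]
236 .............................. [39 61 48]
```

Tip motion in the image matches the motion in the commands, but the tips sit about 15 to 20 mm higher than the reported TCP. They should be about at the cap now, which is consistent with no force yet. Continuing gently, with y back 3 mm.

Emit:
send_rows(
  commands=[
    [[0,-0.003,0],[0,0,0]],
    [[0,-0.003,-0.001],[0,0,0]],
    [[0,-0.003,-0.002],[0,0,0]],
    [[0,-0.003,-0.003],[0,0,0]],
    [[0,-0.003,-0.003],[0,0,0]],
  ],
)

```text
t: 7.5
tcp_pos: [459.8, 94.6, 48.3]
tcp_rot: [-0.0, 0.71, 0.704, -0.0]
wrist_force: [0.5, -0.3, -0.2]
opening: 0.3
grip_force: 0.0
```

Emit:
send_rows(
  commands=[
    [[0,0,-0.001],[0,0,0]],
    [[0,0,-0.002],[0,0,0]],
    [[0,0,-0.002],[0,0,0]],
  ],
)

```text
t: 7.8
tcp_pos: [459.8, 94.6, 46.3]
tcp_rot: [-0.0, 0.71, 0.704, -0.0]
wrist_force: [-0.5, 0.0, -0.0]
opening: 0.5
grip_force: 0.0
```

Emit:
send_rows(
  commands=[
    [[0,0,-0.001],[0,0,0]],
    [[0,0,-0.002],[0,0,0]],
    [[0,0,-0.002],[0,0,0]],
  ],
)

```text
t: 8.1
tcp_pos: [459.8, 94.6, 44.3]
tcp_rot: [-0.0, 0.71, 0.704, -0.0]
wrist_force: [-0.6, -0.5, -0.5]
opening: 0.4
grip_force: 0.0
```

```bash
python3 - <<'E'
from h import *
grab('side','s6');grab('top','t6');print(sense()['wrist_force'],sense()['joint_torque'].round(2))
for n in('s6',):
    f=load(n)['f'][205:245,270:300];h=cv2.cvtColor(f,cv2.COLOR_RGB2HSV);m=cv2.inRange(h,(45,130,80),(78,255,255))
    r=cv2.inRange(h,(0,70,60),(12,170,200))
    print(n);[print(i+205,''.join('G' if m[i,j] else 'f' if r[i,j] else '.' for j in range(30)), f[i,15]) for i in range(18,32)]
E
```

```text
[-0.09298654  0.03659894 -0.78905981] [-1.000e-02 -4.609e+01 -6.900e+00 -1.995e+01 -3.000e-02 -4.000e-02
 -0.000e+00]
s6
223 .............ffffffff......... [73 44 41]
224 .............ffffffff......... [75 48 44]
225 .............fffffff.......... [74 48 44]
226 .............fffffff.......... [73 46 42]
227 .............fffffff.......... [73 46 44]
228 .............fffffff.......... [73 46 45]
229 .............ffffff........... [76 47 45]
230 ..............ffff............ [74 51 42]
231 ................ff.GG......... [74 70 49]
232 ...................GG......... [ 68 114  67]
233 ............GGGG...G.......... [ 49 142  71]
234 ............GGGGGGGG.......... [ 31 130  65]
235 ..............GGGG............ [34 98 57]
236 .............................. [42 60 50]
```

```bash
python3 - <<'E'
from h import *
for c in(281,282,290,291):
    print('col',c)
    for v in range(225,238): print(v,*[load(n)['f'][v,c] for n in('side0','s1','s3','s4','s5','s6')])
E
```

```text
col 281
225 [105 110 122] [104 109 122] [106 107 120] [104 101 112] [101  99 108] [ 96  95 104]
226 [103 109 120] [105 109 121] [102 104 114] [104 101 110] [102 100 110] [102 102 112]
227 [ 95 106 112] [ 94 104 111] [ 95 102 109] [ 98  94 104] [ 98  93 103] [ 98  98 107]
228 [ 75 105  93] [ 72 104  87] [ 74 103  88] [85 82 84] [87 81 84] [79 83 86]
229 [ 53 114  73] [ 51 114  72] [ 53 114  73] [68 80 66] [69 66 59] [67 78 65]
230 [ 38 114  63] [ 36 114  64] [ 35 114  62] [50 93 57] [59 64 52] [56 74 52]
231 [ 36 104  58] [ 31 102  55] [ 34 103  57] [41 97 55] [49 72 49] [53 73 51]
232 [37 90 54] [34 89 51] [35 87 53] [38 87 53] [39 81 51] [47 74 51]
233 [36 74 49] [38 75 51] [37 74 51] [38 73 49] [37 72 48] [43 72 52]
234 [40 60 47] [34 53 42] [40 57 47] [36 56 47] [43 59 50] [40 61 48]
235 [42 46 47] [40 44 44] [40 45 43] [44 48 48] [41 46 44] [39 44 44]
236 [37 38 43] [45 42 47] [42 41 42] [40 38 43] [42 38 43] [36 35 41]
237 [46 48 53] [42 45 49] [46 44 52] [42 44 49] [44 46 50] [44 45 51]
col 282
225 [103 109 121] [104 111 123] [103  95 104] [104  84  88] [100  78  82] [94 80 83]
[... 2141 characters left out ...]
8 [ 96 103 112] [54 63 64] [53 57 60] [54 57 61] [54 58 62] [54 56 60]
229 [76 90 90] [55 73 65] [45 56 54] [50 59 56] [48 54 54] [44 54 52]
230 [56 81 68] [51 78 62] [41 63 50] [31 49 40] [38 54 46] [37 52 46]
231 [47 75 59] [45 74 55] [38 69 48] [37 56 43] [34 54 41] [40 58 46]
232 [45 61 50] [40 60 49] [41 59 50] [38 54 45] [37 51 44] [41 54 48]
233 [45 52 48] [43 50 45] [38 48 47] [41 47 46] [40 45 43] [37 46 42]
234 [37 43 45] [34 39 40] [37 42 44] [43 44 48] [41 43 46] [43 44 47]
235 [38 41 44] [30 36 37] [43 45 46] [39 41 44] [41 43 46] [38 41 44]
236 [41 44 47] [37 38 42] [44 45 50] [44 46 51] [45 44 48] [40 43 45]
237 [55 58 65] [56 59 65] [60 61 67] [57 59 68] [60 61 68] [57 58 66]
```

The cap hasn't moved and the tips are still just above it. Continuing in guarded 2 mm steps.

Emit:
send_rows(
  commands=[
    [[0,0,-0.001],[0,0,0]],
    [[0,0,-0.002],[0,0,0]],
    [[0,0,-0.002],[0,0,0]],
  ],
)

```text
t: 8.5
tcp_pos: [459.9, 94.6, 42.5]
tcp_rot: [0.0, 0.71, 0.704, 0.0]
wrist_force: [-0.3, 0.1, 2.9]
opening: 0.4
grip_force: 1.2
```

Emit:
send_rows(
  commands=[
    [[0,0,-0.001],[0,0,0]],
    [[0,0,-0.002],[0,0,0]],
    [[0,0,-0.002],[0,0,0]],
  ],
)

```text
t: 8.8
tcp_pos: [459.9, 94.6, 40.4]
tcp_rot: [0.0, 0.71, 0.704, 0.0]
wrist_force: [-0.3, 0.4, 3.1]
opening: 0.1
grip_force: 1.8
```

Contact came at about 43 mm reported, with force following the spring curve. Finishing the press.

Emit:
send_rows(
  commands=[
    [[0,0,-0.001],[0,0,0]],
    [[0,0,-0.002],[0,0,0]],
    [[0,0,-0.002],[0,0,0]],
  ],
)

```text
t: 9.1
tcp_pos: [459.9, 94.6, 38.4]
tcp_rot: [0.0, 0.71, 0.704, 0.0]
wrist_force: [-0.9, 0.6, 4.8]
opening: 0.4
grip_force: 2.3
```

Emit:
send_rows(
  commands=[
    [[0,0,-0.0005],[0,0,0]],
    [[0,0,-0.001],[0,0,0]],
    [[0,0,-0.001],[0,0,0]],
  ],
)

```text
t: 9.4
tcp_pos: [460.0, 94.6, 38.1]
tcp_rot: [0.0, 0.71, 0.704, -0.0]
wrist_force: [-2.4, 0.3, 12.3]
opening: 0.6
grip_force: 6.4
```

The button bottomed out (4.8 to 12.3 N at about 38 mm reported), so the tips are about 23 mm above the reported TCP. The camera button should then touch at about 84.5 and bottom at about 78.5. Lifting and moving over.

Emit:
send_rows(
  commands=[
    [[0,0,0.01],[0,0,0]],
    [[0,0,0.04],[0,0,0]],
    [[0,0,0.08],[0,0,0]],
    [[0,0,0.105],[0,0,0]],
    [[0,0,0.105],[0,0,0]],
  ],
)

```text
t: 9.9
tcp_pos: [461.8, 95.1, 145.5]
tcp_rot: [0.002, 0.71, 0.704, 0.002]
wrist_force: [0.1, -0.6, 0.0]
opening: 0.4
grip_force: 0.0
```

Emit:
send_rows(
  commands=[
    [[0.02,-0.033,0],[0,0,0]],
    [[0.04,-0.066,0],[0,0,0]],
    [[0.06,-0.1,0],[0,0,0]],
    [[0.08,-0.133,0],[0,0,0]],
    [[0.1,-0.166,0],[0,0,0]],
    [[0.12,-0.2,0],[0,0,0]],
    [[0.14,-0.233,0],[0,0,0]],
    [[0.163,-0.269,0],[0,0,0]],
    [[0.163,-0.269,0],[0,0,0]],
    [[0.163,-0.269,0],[0,0,0]],
  ],
)

```text
t: 10.9
tcp_pos: [622.1, -174.9, 140.4]
tcp_rot: [-0.001, 0.71, 0.704, -0.0]
wrist_force: [-0.3, 1.8, 0.3]
opening: 0.3
grip_force: 0.0
```

Emit:
send_rows(
  commands=[
    [[0,0,-0.02],[0,0,0]],
    [[0,0,-0.04],[0,0,0]],
    [[0,0,-0.045],[0,0,0]],
    [[0,0,-0.045],[0,0,0]],
  ],
)

```text
t: 11.3
tcp_pos: [621.9, -173.0, 96.6]
tcp_rot: [-0.001, 0.709, 0.705, -0.0]
wrist_force: [0.5, -1.2, 0.4]
opening: 0.4
grip_force: 0.0
```

```bash
python3 - <<'E'
from h import *
grab('side','s7');grab('top','t7');s=sense();print(s['tcp_pos'],s['tcp_rot'].round(3),s['wrist_force'].round(1));out=[]
for n,(u0,v0,w,h) in(('s7',(235,125,65,75)),('t7',(300,140,65,75))):
    d=load(n);f=cv2.resize(d['f'][v0:v0+h,u0:u0+w],(390,450),interpolation=cv2.INTER_CUBIC);f=cv2.convertScaleAbs(f,alpha=1.5,beta=20)
    q=(proj(d,s['tcp_pos']+[0,0,23])-[u0,v0]+.5)*6;cv2.circle(f,tuple(int(a) for a in q),3,(255,0,255),1);out.append(f)
cv2.imwrite('pics/c7.png',np.hstack(out)[...,::-1])
E
```

```text
[ 623.11669376 -173.65899246   98.22060308] [0.    0.709 0.705 0.   ] [-0.4 -0.2 -0.6]
```

View pics/c7.png

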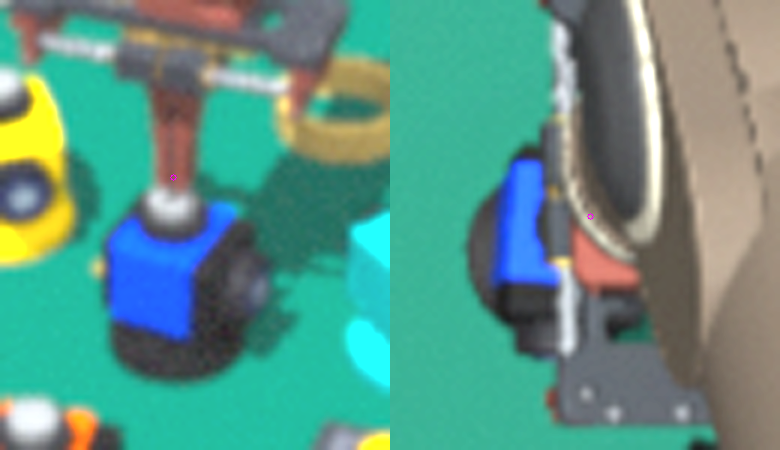

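The tips are directly above the blue-banded camera's grey button (side crop: tips (172,190), cap (172,208)). The yellow and turquoise ones are clear.

Emit:
send_rows(
  commands=[
    [[0,0,-0.005],[0,0,0]],
    [[0,0,-0.009],[0,0,0]],
    [[0,0,-0.011],[0,0,0]],
    [[0,0,-0.013],[0,0,0]],
    [[0,0,-0.015],[0,0,0]],
    [[0,0,-0.015],[0,0,0]],
  ],
)

```text
t: 12.0
tcp_pos: [622.8, -174.5, 82.5]
tcp_rot: [0.0, 0.71, 0.704, -0.0]
wrist_force: [-1.4, 0.3, 3.6]
opening: 0.4
grip_force: 1.3
```

Emit:
send_rows(
  commands=[
    [[0,0,-0.001],[0,0,0]],
    [[0,0,-0.002],[0,0,0]],
    [[0,0,-0.003],[0,0,0]],
    [[0,0,-0.003],[0,0,0]],
  ],
)

```text
t: 12.4
tcp_pos: [622.8, -174.5, 79.5]
tcp_rot: [0.0, 0.71, 0.704, -0.0]
wrist_force: [-2.2, -0.1, 3.6]
opening: 0.7
grip_force: 2.2
```

Emit:
send_rows(
  commands=[
    [[0,0,-0.0005],[0,0,0]],
    [[0,0,-0.001],[0,0,0]],
    [[0,0,-0.001],[0,0,0]],
  ],
)

```text
t: 12.7
tcp_pos: [622.9, -174.5, 78.8]
tcp_rot: [0.0, 0.71, 0.704, -0.0]
wrist_force: [-2.9, 0.0, 5.8]
opening: 0.6
grip_force: 3.2
```

Emit:
send_rows(
  commands=[
    [[0,0,-0.0005],[0,0,0]],
    [[0,0,-0.0005],[0,0,0]],
    [[0,0,-0.0005],[0,0,0]],
  ],
)

```text
t: 13.0
tcp_pos: [622.9, -174.5, 78.7]
tcp_rot: [0.0, 0.71, 0.704, -0.0]
wrist_force: [-3.0, 0.5, 9.9]
opening: 0.6
grip_force: 4.7
```

Bottomed out at 9.9 N. Withdrawing straight up.

Emit:
send_rows(
  commands=[
    [[0,0,0.005],[0,0,0]],
    [[0,0,0.02],[0,0,0]],
    [[0,0,0.05],[0,0,0]],
    [[0,0,0.09],[0,0,0]],
    [[0,0,0.12],[0,0,0]],
    [[0,0,0.12],[0,0,0]],
    [[0,0,0.12],[0,0,0]],
    [[0,0,0.12],[0,0,0]],
  ],
)

```text
t: 13.8
tcp_pos: [622.1, -174.5, 196.9]
tcp_rot: [-0.001, 0.71, 0.704, -0.0]
wrist_force: [0.0, 0.2, -0.3]
opening: 0.6
grip_force: 0.0
```

```bash
python3 - <<'E'
from h import *
d=grab('side','s8')['frame'].astype(int);a=load('side0')['f']
def c(f):
    m=cv2.inRange(cv2.cvtColor(f.astype(np.uint8),cv2.COLOR_RGB2HSV),(108,150,60),(128,255,255))[145:190,245:285];y,x=np.nonzero(m);return x.mean(),y.mean(),len(x)
print(c(a),c(d),sense()['wrist_force'])
E
```

```text
(np.float64(16.193661971830984), np.float64(25.3556338028169), 284) (np.float64(16.22887323943662), np.float64(25.330985915492956), 284) [-0.68531446 -0.13765142 -0.24898205]
```

The camera hasn't moved (under 0.1 px). Handing in.

```bash
python3 -c "
from plant import *
print(hand_in())"
```

```text
the job is handed in; nothing more can be done
None
```

I pressed the green button and then the blue-banded camera's grey button to the bottom (about 12 N and 10 N). I then withdrew the arm, checked that the camera hadn't shifted in the side view, and handed the job in; no verdict came back.

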